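Build up a glass-bowl fuel filter by feel

TASK

Put the fuel filter together in the assembly stand: stand the glass bowl upright on the seat in the stand's cup, lay the spacer ring squarely on the bowl's rim, then set the filter head, boss up, squarely on the ring, and leave the stack standing there. The glass is thin: hold it lightly, lower each part slowly until you feel it touch, let go only once it rests, and never press hard; the cup's seat has been left screwed to some unknown height. Leave everything else on the bench where it is.

Things in the scene. Friction and masses are not known exactly. Their poses are not given: they have to be found in the camera images.
- stand: assembly stand, fixed to the bench: base plate 150 x 130 x 12, three pillars, then a round cup open at the top, 94 outside and 72 inside diameter, its mouth 104 above the bench. Origin: on the cup's axis, at bench height; z up, x along the base's long side
- cup_mouth (a point): centre of the cup's mouth, 104 above the bench. Down in the cup is a flat seat, 60 diameter, on a screw: its face lies anywhere from 50 to 90 above the bench (14 to 54 below the mouth); where is not reported. It holds its height under load, but its thick rubber face gives by 1 per 20 N
- bowl: clear glass filter bowl, a plain upright cylinder 60 diameter x 110 tall, flat closed bottom, open top, 0.19 to 0.34 kg; it has 6 of play all round in the cup. Origin: centre of its underside, z up along its axis. A grip of 20 to 25 N a finger holds it
- bowl_rim (a point): centre of the bowl's rim, 110 above its origin. The glass cracks if the two fingers squeeze it with over 80 N in all (40 N each), or if it is pressed or knocked with over 25 N against the stand or under the ring. A fall of 3 or more counts as dropped, for the ring and head too
- spacer: plain aluminium spacer ring, 62 outside diameter, 40 bore, 18 thick, 0.09 kg, lying flat. Origin: centre of its underside; z along its axis. Either face may go down
- head: cast aluminium filter head, 0.24 kg: a disc 68 diameter x 14 thick with a plain round boss 26 diameter standing 34 above the disc (top of boss 48 above the origin) and two opposed pipe stubs at its rim along its own y axis, 98 over all. Lies disc down, boss up. Origin: centre of its underside; z up
- spraycan: bystander: white spray can, 64 dia x 190 tall, standing
- taperoll: bystander: roll of masking tape lying flat, 104 dia x 48 tall
- flange: bystander: plain steel hub flange lying flat, 110 dia x 24 tall
- wrench: bystander: 200 mm spanner lying flat
- elbow: bystander: brass elbow fitting lying flat, about 55 x 50 x 26 tall
- jar: bystander: white plastic jar, 68 dia x 75 tall, standing
- screwdriver: bystander: screwdriver lying flat, 210 long
There are look-alikes about, which are no part of the job. There is more than one size of the spacer; the job needs the middle-sized. Leave any black or orange look-alike of the bowl alone.

How it is judged:
By the outcome, as a careful person would: the job done as asked, in the order asked, and still so for the second after the job is handed in, with the robot touching nothing.
It also fails if it takes over 72 s, if anything falls off the work surface, if the arm or the gripper's body presses on something with over 40 N, if the wrist force passes 120 N, or if a joint passes its speed limit or range.

ROBOT

A 6-joint arm with a two-finger parallel gripper is mounted at the origin on the work surface. World frame = base frame: x ahead of the robot, y to its left, z up, the work surface at z = 0. Lengths are in m, angles in rad, forces in N, time in s.
With the tool pointing down it reaches from about 0.325 to 1 m from the base axis. Payload 5.1 kg.
Tool frame: the origin (TCP) lies at the very end of the fingers, on their centre line; the grasp point (between the pads) lies 19 mm behind it (manip.hold_point_z is the distance from the TCP to the grasp point, in m); z points along the fingers, y is the line along which they close (so a half turn about z gives the same grasp; the last joint's range is limited). The gripper opens to 85 mm and grips with 20 to 120 N. Pads are 22 mm wide; open, the fingers measure 114 mm over their backs; the gripper's body (76 mm by 85 mm) begins 54 mm behind the grasp point. The pads swing forward as they close: fully open they stand 13 mm farther back than shut.
Start: joints at [1.21, 0.124, 1.65, -0, 1.367, -0.083], TCP at [0.178, 0.625, 0.231] pointing down, gripper open.
Joint ranges: [-2.61, 2.61], [-1.02, 2.33], [0.03, 2.71], [-1.35, 4.49], [0.32, 2.68], [-2.91, 2.91]. Speed limits (rad/s): [2.57, 2.57, 3.14, 3.14, 3.14, 3.14].

INTERFACE

Orientations are given as a rotation vector (axis times angle).
In Python, from rig import manip, snapshot, camera_params gives the robot as it stands.
- The arm moves only by the tool apply_moves, never from a script. Its argument "increments" is a list of rows, each a list of 6 numbers: the shift along the tool's x, y, z each as a share of 400 mm, from -1 to 1, then the turn, a rotation vector about the tool's x, y, z each as a share of 180 degrees, from -1 to 1. In form: [[dx, dy, dz, ax, ay, az], ...]. A call has 1 to 5 rows; each row is the pose to reach, as a shift and turn from the pose commanded when the call began, along the tool's axes at that moment, turning the shorter way round; what a row does not reach only later rows make up. A row lasts 1/12 s, in which the tool goes at most 41.7 mm and 7.16 degrees, less where a joint would pass 70% of its speed; a pose out of reach is approached as far as the arm can. A call with a number of a shift or a turn outside -1 to 1 is refused whole. A call with a gripper value outside its range is refused whole. "hand" is the closure, from -1 (fully open) to 1 (shut), set as the call begins (left out, the last holds). The fingers move at their own pace and stop on an object; the grip force is fixed at half the most. Time passes only in rows, so rows that repeat a pose let the fingers close. It gives the time, the measured TCP pose, the force, the opening and the grip force at its end, in the units of the state.
- manip.read_state(): the state, without advancing time (a new reading comes with each control period).
- snapshot(name): name is "side" or "top"; returns the picture (480x640x3 uint8, red, green, blue); there is no depth.
- camera_params(name): a dict with "fx", "fy", "cx", "cy" (pixels), "k1" (the pictures are not rectified: a ray, as slopes to the right and down, at radius r is drawn at 1 + k1 r^2 times it, then the intrinsics apply), "origin" and "rotation" of the camera in the world. Camera axes: x right, y down, z forward; pixel columns grow to the right and rows downward; lengths in m; the calibration is good to about 2 mm. A picture is of the moment at which its call begins. camera_params takes no time and is no camera call.
- manip.sign_off(): hands the job in; it is judged then, once.
The state is a dict: "time": time; "q": joint angles; "qd": joint speeds; "effort": joint torques, N m; "ee_pos": TCP position; "eef_rot": TCP orientation; "wrist_force": force on the tool from outside, world axes, zero at the start; "ft_torque": the same for the moment, N m; "opening": finger opening in m; "gripper_force": force on a finger pad.
Only numpy, scipy, OpenCV 4.12 (cv2) and the standard library are available. Lean on these libraries where they do the work, as an engineer would, in place of code of your own. Each camera call takes 0.05 s, during which the arm holds its last target. There are 200 camera calls.

## Working session

There is one attempt and no reset: what is moved stays moved. The work goes in short steps, Python scripts to look and compute and a tool call to move; the robot and the scene stay as the last step left them, time stands still between calls to the robot, and variables do not carry over. Pictures are saved under pics/ and viewed, at most 14 in all, crops included, and the job is handed in when it is done.

Besides the shell and the picture viewer there is one more tool, called after "Request:" as name(argument=value, ...), one argument or row to a line, values as JSON. apply_moves: Moves the arm, as the interface text tells. Its arguments: {"type":"object","properties":{"increments":{"type":"array","items":{"type":"array","items":{"type":"number"}}},"hand":{"type":"number"}},"required":["increments"]}

```bash
ls; mkdir -p pics; python3 - <<'E'
from rig import manip, snapshot, camera_params
import cv2,numpy as np
for n in("top","side"):
    im=snapshot(n); cv2.imwrite(f"pics/{n}0.png",im[:,:,::-1]); print(n,camera_params(n))
s=manip.read_state(); print(s, manip.hold_point_z)
E
```

```text
pics
top {'fx': 520.1468307493434, 'fy': 520.1468307493434, 'cx': 314.33123143884245, 'cy': 241.04922589490468, 'k1': -0.14307549910060327, 'origin': array([ 0.31874629, -0.03966645,  1.30131728]), 'rotation': array([-2.11001822,  2.1281052 , -0.18752582])}
side {'fx': 446.57173454542385, 'fy': 446.57173454542385, 'cx': 318.86459887330585, 'cy': 229.01107930639003, 'k1': -0.03539147292075724, 'origin': array([ 0.24356784, -0.61137885,  0.77411702]), 'rotation': array([-2.32406181,  0.55955521, -0.21504062])}
{'time': 0.1, 'q': array([ 1.21040892e+00,  1.24475980e-01,  1.65156703e+00,  1.30929784e-05,
        1.36749357e+00, -8.26041255e-02]), 'qd': array([ 0.00094334, -0.00423898, -0.00124966, -0.00133349,  0.00203772,
        0.0011055 ]), 'effort': array([ 7.03817864e-05, -4.24928069e+01, -3.66655397e+01, -8.58030489e-05,
        3.88714339e-03, -2.26599497e-05]), 'ee_pos': array([0.17807425, 0.62454728, 0.23013509]), 'eef_rot': array([-4.34882490e-01, -3.11090197e+00,  2.97406515e-03]), 'wrist_force': array([ 0.2689886 , -0.44832935,  0.44020056]), 'ft_torque': array([0.00745849, 0.03171674, 0.02360027]), 'gripper_force': 0.0, 'opening': 0.08531884382130453} 0.0187
```

View pics/top0.png

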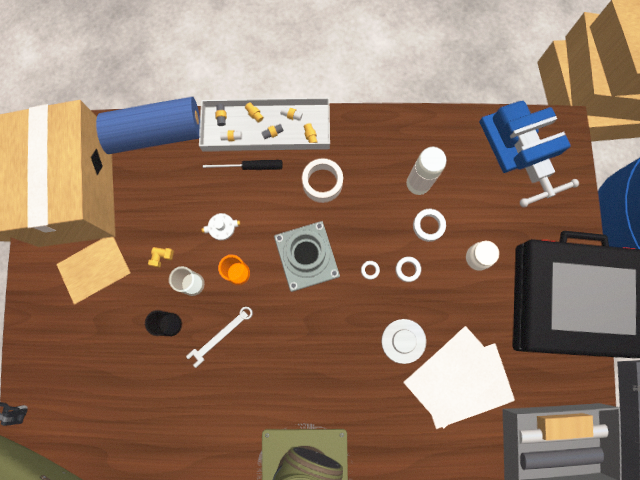

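View pics/side0.png

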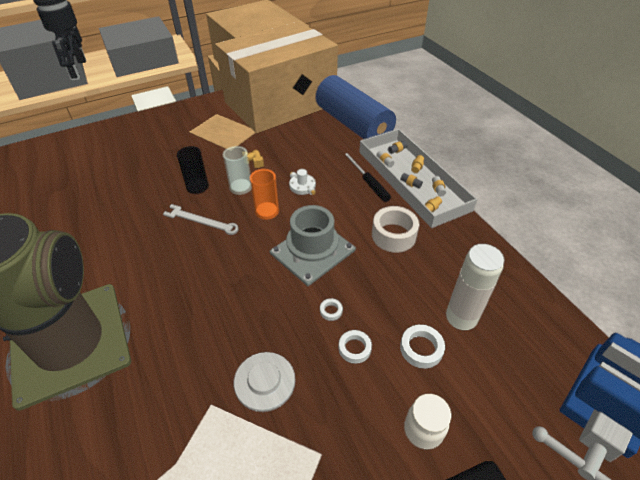

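```bash
cat > h.py <<'E'
import numpy as np, cv2
from scipy.spatial.transform import Rotation as R
from rig import manip, snapshot, camera_params
P={n:camera_params(n) for n in("top","side")}
def K(p): return np.array([[p["fx"],0,p["cx"]],[0,p["fy"],p["cy"]],[0,0,1.]]),np.array([p["k1"],0,0,0,0.])
def ray(n,uv):
    p=P[n];k,d=K(p)
    s=cv2.undistortPoints(np.array([[uv]],float),k,d)[0,0]
    return p["origin"],R.from_rotvec(p["rotation"]).apply([s[0],s[1],1])
def onz(n,uv,z):
    o,d=ray(n,uv); return (o+d*(z-o[2])/d[2])[:2]
def proj(n,X):
    p=P[n];r=R.from_rotvec(p["rotation"]).inv();k,d=K(p)
    return cv2.projectPoints(np.atleast_2d(np.asarray(X,float)),r.as_rotvec(),r.apply(-p["origin"]),k,d)[0][:,0]
def tool(dxyz):  # world shift -> tool shares
    s=manip.read_state(); return R.from_rotvec(s["eef_rot"]).inv().apply(dxyz)/0.4
E
cat > m.py <<'E'
from h import *
im={n:cv2.imread(f"pics/{n}0.png") for n in P}
def crop(n,u,v,r,S=260): return cv2.resize(im[n][v-r:v+r,u-r:u+r],(S,S),interpolation=cv2.INTER_CUBIC)
row=lambda l:np.hstack([crop(*a) for a in l])
cv2.imwrite("pics/c.png",np.vstack([row([("top",187,281,26),("top",221,227,26),("top",305,254,40)]),row([("side",238,170,35),("top",395,250,50),("side",303,182,26)])]))
def blobs(n,lo,hi):
    hsv=cv2.cvtColor(im[n],cv2.COLOR_BGR2HSV); m=cv2.inRange(hsv,lo,hi)
    for c in cv2.findContours(m,cv2.RETR_EXTERNAL,cv2.CHAIN_APPROX_NONE)[0]:
        if 60<cv2.contourArea(c)<5000: 
            h=cv2.convexHull(c)
            if len(h)>=5: yield cv2.fitEllipse(h),cv2.contourArea(c)
for n in P:
    for e,a in blobs(n,(0,0,150),(180,70,255)):
        u=e[0]
        if (n=="top" and 150<u[0]<480 and 150<u[1]<350) or (n=="side" and 170<u[0]<460 and 130<u[1]<370):
            print(n,np.round(u,1),np.round(e[1],1),round(e[2]),a,"z9:",onz(n,u,.009).round(4),"z55:",onz(n,u,.055).round(4))
E
python3 m.py
```

```text
top [403.6 340.8] [44.3 44.9] 140 1513.5 z9: [ 0.3109 -0.2452] z55: [ 0.3112 -0.2379]
top [218.4 337.1] [24.5 86.7] 48 596.5 z9: [0.3233 0.2113] z55: [0.3232 0.2024]
top [185.4 280.3] [26.3 36.4] 107 688.5 z9: [0.465  0.2987] z55: [0.4598 0.2867]
top [370.  269.6] [18.4 18.6] 131 251.0 z9: [ 0.4886 -0.1664] z55: [ 0.4825 -0.1619]
top [408.2 268.7] [24.9 25.3] 141 468.5 z9: [ 0.4898 -0.2627] z55: [ 0.4837 -0.2548]
top [306.4 256.5] [67.  80.7] 78 2830.0 z9: [ 0.5232 -0.0074] z55: [ 0.5159 -0.0085]
top [220.5 226.1] [25.2 33.1] 77 577.0 z9: [0.604  0.2122] z55: [0.5939 0.2033]
top [429.6 224. ] [31.3 32.4] 134 761.0 z9: [ 0.6044 -0.3227] z55: [ 0.5942 -0.3126]
top [322.5 178.1] [40.  42.4] 108 1263.5 z9: [ 0.7286 -0.0499] z55: [ 0.714  -0.0495]
top [430.4 163. ] [29.3 35.2] 31 596.5 z9: [ 0.7681 -0.3336] z55: [ 0.7521 -0.3231]
side [355.1 345.7] [31.6 33.6] 141 772.0 z9: [ 0.4919 -0.2628] z55: [ 0.477  -0.2837]
side [423.1 345.1] [39.4 45.7] 138 1316.5 z9: [ 0.6075 -0.3209] z55: [ 0.5856 -0.3384]
side [331.  308.5] [20.6 22.6] 119 339.5 z9: [ 0.4907 -0.1679] z55: [ 0.4758 -0.1945]
side [396.  227.5] [43.9 47.6] 140 1349.5 z9: [ 0.7345 -0.0378] z55: [ 0.705  -0.0723]
side [199.6 218.5] [16.4 81. ] 106 391.5 z9: [0.3273 0.2064] z55: [0.3223 0.1572]
side [301.9 180.9] [23.2 27.3] 118 412.0 z9: [0.609  0.2189] z55: [0.587 0.169]
side [237.4 168.2] [32.8 46.3] 169 467.0 z9: [0.4757 0.3485] z55: [0.4617 0.2907]
```

View pics/c.png

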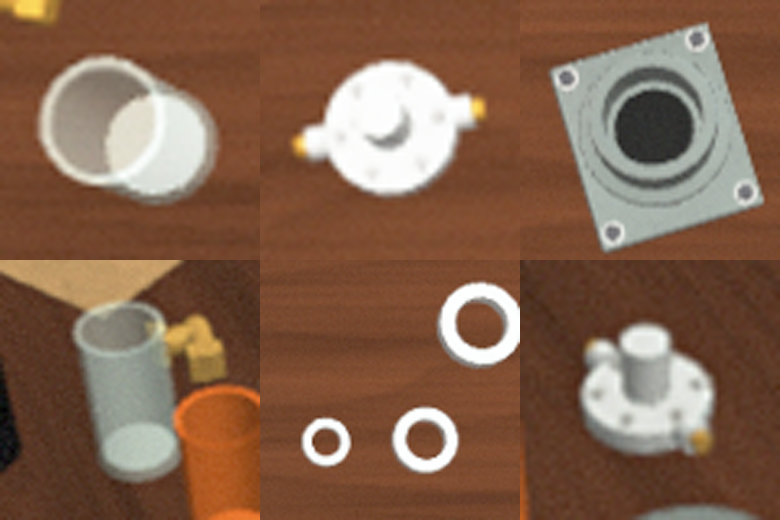

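```bash
python3 - <<'E'
from h import *
t=cv2.imread("pics/top0.png");s=cv2.imread("pics/side0.png")
c=lambda i,u,v,r:cv2.resize(i[v-r:v+r,u-r:u+r],(400,400),interpolation=cv2.INTER_CUBIC)
cv2.imwrite("pics/st.png",np.hstack([c(t,305,252,25),c(s,313,225,40)]))
E
```

```text
(no output)
```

View pics/st.png

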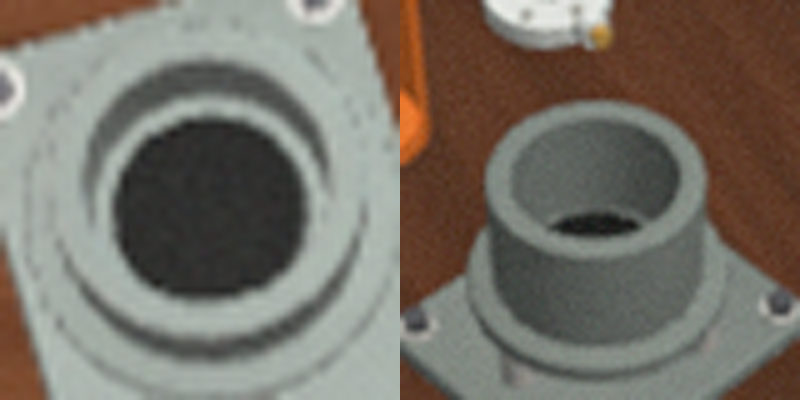

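```bash
python3 - <<'E'
from h import *
for k,n,uv,z in [("bowl","top",(181.6,279.4),.11),("bowl","side",(235.3,153.3),.11),("cup","top",(305.8,249.9),.104),("cup","side",(312.2,220.8),.104),("head","top",(221,226.6),.014)]:
    print(k,n,onz(n,uv,z).round(4))
for z in(.05,.06,.07,.08,.09): print("seat",z,onz("top",(306.25,252.9),z).round(4))
# orange tip pixels of head stubs (crop scale .2)
a=onz("top",(195+40*.2,201+145*.2),.007);b=onz("top",(195+219*.2,201+107*.2),.007);print("stubs",a,b,(a+b)/2,np.degrees(np.arctan2(*(a-b)[::-1])))
a,b=[onz("side",(277+p[0]*.2,156+p[1]*.2),.007) for p in((76,86),(182,181))];print("stubs s",a,b,(a+b)/2,np.degrees(np.arctan2(*(a-b)[::-1])))
# orange decoy, bowl spacing
im=cv2.imread("pics/top0.png");m=cv2.inRange(cv2.cvtColor(im,cv2.COLOR_BGR2HSV),(5,200,120),(15,255,255))
for c in cv2.findContours(m,0,1)[0]:
    if cv2.contourArea(c)>200:print("orange",cv2.boundingRect(c),onz("top",(231,267),.11))
print("elbow",onz("top",(160,257),.013),"Rot",R.from_rotvec(manip.read_state()["eef_rot"]).as_matrix().round(3))
E
```

```text
bowl top [0.4557 0.2813]
bowl side [0.4602 0.2798]
cup top [ 0.5239 -0.0084]
cup side [ 0.5273 -0.0115]
head top [0.6015 0.21  ]
seat 0.05 [ 0.5257 -0.008 ]
seat 0.06 [ 0.5241 -0.0083]
seat 0.07 [ 0.5224 -0.0085]
seat 0.08 [ 0.5208 -0.0088]
seat 0.09 [ 0.5191 -0.009 ]
stubs [0.59464094 0.25789951] [0.6135313  0.16559746] [0.60408612 0.21174849] 101.56632978511833
stubs s [0.60062226 0.26215484] [0.61718073 0.1668985 ] [0.6089015  0.21452667] 99.86122419824684
orange (218, 255, 32, 30) [0.48413362 0.16548451]
elbow [0.52433441 0.36586665] Rot [[-0.962  0.274 -0.001]
 [ 0.274  0.962 -0.002]
 [ 0.    -0.002 -1.   ]]
```

```bash
python3 - <<'E'
from h import *
c=np.array([.5273,-.0115])
o=P["side"]["origin"][:2]; u=(c-o)/np.linalg.norm(c-o)
for z in(.05,.06,.07,.08,.09):
    p=onz("side",(312.2,227.0),z)-c; print(z,(p@u).round(4),(p-u*(p@u)).round(4))
s=manip.read_state();Rm=R.from_rotvec(s["eef_rot"])
print(s["ee_pos"].round(4),"to above bowl:",tool(np.array([.458,.2805,.20])-s["ee_pos"]).round(3))
E
```

```text
0.05 0.0339 [-0.0003  0.0001]
0.06 0.0242 [-0.0003  0.0001]
0.07 0.0146 [-0.0003  0.0001]
0.08 0.005 [-0.0003  0.0001]
0.09 -0.0047 [-0.0003  0.0001]
[0.1781 0.6245 0.2301] to above bowl: [-0.909 -0.635  0.076]
```

Choice: bowl = clear glass at top (182,279) (not orange (235,269), nor black (163,323)); spacer = middle ring (408,269) (not (370,270), (430,224)); head (221,227). Crops confirm this. Moving over the bowl.

Request:
apply_moves(
  increments=[
    [-0.303, -0.212, 0.025, 0, 0, 0],
    [-0.303, -0.212, 0.025, 0, 0, 0],
    [-0.303, -0.212, 0.025, 0, 0, 0],
    [-0.303, -0.212, 0.025, 0, 0, 0],
  ],
  hand=-1,
)

```text
time: 0.43
ee_pos: [0.273, 0.5073, 0.2201]
eef_rot: [0.437, 3.111, -0.004]
wrist_force: [-0.0, 0.2, -0.2]
opening: 0.0857
gripper_force: 0.0
```

Request:
apply_moves(
  increments=[
    [-0.303, -0.212, 0.025, 0, 0, 0],
    [-0.303, -0.212, 0.025, 0, 0, 0],
    [-0.303, -0.212, 0.025, 0, 0, 0],
    [-0.303, -0.212, 0.025, 0, 0, 0],
  ],
)

```text
time: 0.77
ee_pos: [0.3663, 0.3924, 0.2104]
eef_rot: [0.438, 3.111, -0.003]
wrist_force: [-0.3, 0.4, 0.0]
opening: 0.0857
gripper_force: 0.0
```

Request:
apply_moves(
  increments=[
    [-0.303, -0.212, 0.025, 0, 0, 0],
    [-0.303, -0.212, 0.025, 0, 0, 0],
    [-0.303, -0.212, 0.025, 0, 0, 0],
    [-0.303, -0.212, 0.025, 0, 0, 0],
    [-0.303, -0.212, 0.025, 0, 0, 0],
  ],
)

```text
time: 1.18
ee_pos: [0.4601, 0.2772, 0.2004]
eef_rot: [-0.443, -3.11, 0.003]
wrist_force: [-0.0, -0.2, 0.5]
opening: 0.0852
gripper_force: 0.0
```

```bash
python3 - <<'E'
from h import *
t=snapshot("top")[:,:,::-1];s=snapshot("side")[:,:,::-1]
cv2.imwrite("pics/t1.png",t);cv2.imwrite("pics/s1.png",s)
c=lambda i,u,v,r:cv2.resize(i[v-r:v+r,u-r:u+r],(400,400),interpolation=cv2.INTER_CUBIC)
cv2.imwrite("pics/v1.png",np.hstack([c(t,187,275,45),c(s,238,150,60)]))
st=manip.read_state();print(st["time"],st["ee_pos"].round(4),st["eef_rot"].round(3),st["wrist_force"].round(1))
print(tool(np.array([.458,.2805,.07])-st["ee_pos"]).round(4), proj("top",st["ee_pos"]),proj("side",st["ee_pos"]))
E
```

```text
1.2833 [0.4582 0.2799 0.2007] [-4.38e-01 -3.11e+00  1.00e-03] [-0.   0.3 -0.2]
[0.0006 0.0014 0.3268] [[171.36556406 273.44515224]] [[229.02070352 121.78262006]]
```

View pics/v1.png

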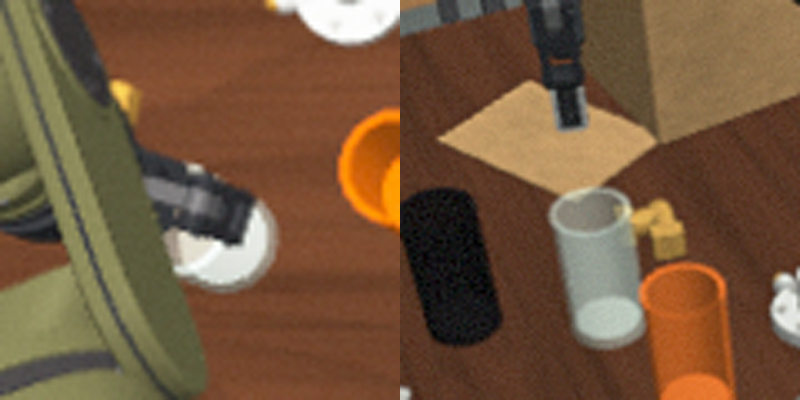

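The picture shows the fingertips right above the clear bowl (side, tips at about (229,128), rim at (236,153)), clear of the orange and black ones. Descending around it.

Request:
apply_moves(
  increments=[
    [0, 0.001, 0.07, 0, 0, 0],
    [0, 0.001, 0.14, 0, 0, 0],
    [0, 0.001, 0.21, 0, 0, 0],
    [0, 0.001, 0.28, 0, 0, 0],
    [0, 0.001, 0.332, 0, 0, 0],
  ],
)

```text
time: 1.7
ee_pos: [0.4561, 0.2818, 0.066]
eef_rot: [-0.431, -3.109, 0.002]
wrist_force: [-0.6, 0.2, 0.2]
opening: 0.0856
gripper_force: 0.0
```

Request:
apply_moves(
  increments=[
    [0, 0, 0, 0, 0, 0],
    [0, 0, 0, 0, 0, 0],
    [0, 0, 0, 0, 0, 0],
    [0, 0, 0, 0, 0, 0],
  ],
  hand=-0.5,
)

```text
time: 2.03
ee_pos: [0.4595, 0.2823, 0.0709]
eef_rot: [0.433, 3.108, 0.003]
wrist_force: [0.2, 0.8, 0.1]
opening: 0.0638
gripper_force: 0.0
```

Request:
apply_moves(
  increments=[
    [0, 0, 0, 0, 0, 0],
    [0, 0, 0, 0, 0, 0],
  ],
  hand=-0.42,
)

```text
time: 2.2
ee_pos: [0.4592, 0.2817, 0.0702]
eef_rot: [0.434, 3.109, 0.003]
wrist_force: [0.3, 0.8, 0.5]
opening: 0.0608
gripper_force: 0.3
```

Request:
apply_moves(
  increments=[
    [0, 0, 0, 0, 0, 0],
    [0, 0, 0, 0, 0, 0],
  ],
  hand=-0.41,
)

```text
time: 2.37
ee_pos: [0.459, 0.2816, 0.0696]
eef_rot: [0.435, 3.11, 0.003]
wrist_force: [-0.1, 0.2, 1.0]
opening: 0.0603
gripper_force: 0.8
```

Request:
apply_moves(
  increments=[
    [0, 0, 0, 0, 0, 0],
    [0, 0, 0, 0, 0, 0],
  ],
  hand=-0.4,
)

```text
time: 2.53
ee_pos: [0.4591, 0.2817, 0.0695]
eef_rot: [0.435, 3.11, 0.003]
wrist_force: [0.3, 2.3, 3.8]
opening: 0.0602
gripper_force: 4.8
```

Request:
apply_moves(
  increments=[
    [0, 0, 0, 0, 0, 0],
    [0, 0, 0, 0, 0, 0],
  ],
  hand=-0.39,
)

```text
time: 2.7
ee_pos: [0.4591, 0.2816, 0.0696]
eef_rot: [0.435, 3.11, 0.002]
wrist_force: [0.9, 1.9, 5.3]
opening: 0.0596
gripper_force: 15.7
```

Request:
apply_moves(
  increments=[
    [0, 0, 0, 0, 0, 0],
    [0, 0, 0, 0, 0, 0],
  ],
  hand=-0.384,
)

```text
time: 2.87
ee_pos: [0.4591, 0.2817, 0.0696]
eef_rot: [0.435, 3.11, 0.002]
wrist_force: [0.1, 3.7, 5.9]
opening: 0.0591
gripper_force: 22.9
```

Request:
apply_moves(
  increments=[
    [0, 0, -0.01, 0, 0, 0],
    [0, 0, -0.04, 0, 0, 0],
    [0, 0, -0.1, 0, 0, 0],
    [0, 0, -0.17, 0, 0, 0],
    [0, 0, -0.24, 0, 0, 0],
  ],
)

```text
time: 3.28
ee_pos: [0.4568, 0.2801, 0.1641]
eef_rot: [-0.435, -3.108, 0.005]
wrist_force: [0.0, 0.4, -2.0]
opening: 0.0594
gripper_force: 23.5
```

Request:
apply_moves(
  increments=[
    [0, 0, -0.06, 0, 0, 0],
    [0, 0, -0.11, 0, 0, 0],
    [0, 0, -0.13, 0, 0, 0],
    [0, 0, -0.13, 0, 0, 0],
    [0, 0, -0.13, 0, 0, 0],
  ],
)

```text
time: 3.7
ee_pos: [0.4577, 0.2807, 0.2156]
eef_rot: [-0.435, -3.11, 0.002]
wrist_force: [0.7, -1.0, -3.3]
opening: 0.0594
gripper_force: 23.6
```

```bash
python3 - <<'E'
from h import *
st=manip.read_state();print(st["time"],st["ee_pos"].round(4),st["eef_rot"].round(3),st["wrist_force"].round(1),st["gripper_force"],st["opening"])
print(tool(np.array([.526,-.0095,.2146])-st["ee_pos"]).round(4))
E
```

```text
3.7 [0.4577 0.2807 0.2156] [-4.35e-01 -3.11e+00  2.00e-03] [ 0.7 -1.  -3.3] 23.574662804603577 0.05938439532243719
[-0.3632 -0.6508  0.0029]
```

Request:
apply_moves(
  increments=[
    [-0.012, -0.021, 0, 0, 0, 0],
    [-0.036, -0.065, 0, 0, 0, 0],
    [-0.064, -0.115, 0, 0, 0, 0],
    [-0.092, -0.166, 0, 0, 0, 0],
    [-0.121, -0.217, 0, 0, 0, 0],
  ],
)

```text
time: 4.12
ee_pos: [0.4799, 0.1825, 0.2139]
eef_rot: [-0.434, -3.108, 0.003]
wrist_force: [-0.3, -0.0, -3.0]
opening: 0.0594
gripper_force: 23.6
```

Request:
apply_moves(
  increments=[
    [-0.024, -0.043, 0, 0, 0, 0],
    [-0.048, -0.087, 0, 0, 0, 0],
    [-0.073, -0.13, 0, 0, 0, 0],
    [-0.097, -0.174, 0, 0, 0, 0],
    [-0.121, -0.217, 0, 0, 0, 0],
  ],
)

```text
time: 4.53
ee_pos: [0.5026, 0.0858, 0.214]
eef_rot: [-0.435, -3.107, 0.002]
wrist_force: [-0.1, 0.3, -2.7]
opening: 0.0592
gripper_force: 23.6
```

Request:
apply_moves(
  increments=[
    [-0.03, -0.05, 0.001, 0, 0, 0],
    [-0.06, -0.106, 0.001, 0, 0, 0],
    [-0.085, -0.155, 0.002, 0, 0, 0],
    [-0.108, -0.195, 0.003, 0, 0, 0],
    [-0.121, -0.217, 0.003, 0, 0, 0],
  ],
)

```text
time: 4.95
ee_pos: [0.5254, -0.0114, 0.2128]
eef_rot: [-0.437, -3.107, 0.001]
wrist_force: [0.7, -0.6, -3.2]
opening: 0.0597
gripper_force: 23.6
```

Request:
apply_moves(
  increments=[
    [0, 0, 0, 0, 0, 0],
    [0, 0, 0, 0, 0, 0],
    [0, 0, 0, 0, 0, 0],
  ],
)

```text
time: 5.2
ee_pos: [0.526, -0.0085, 0.2146]
eef_rot: [-0.434, -3.11, -0.001]
wrist_force: [0.5, -0.0, -2.0]
opening: 0.0596
gripper_force: 23.6
```

```bash
python3 - <<'E'
from h import *
t=snapshot("top")[:,:,::-1];s=snapshot("side")[:,:,::-1]
cv2.imwrite("pics/t2.png",t);cv2.imwrite("pics/s2.png",s)
c=lambda i,u,v,r:cv2.resize(i[v-r:v+r,u-r:u+r],(400,400),interpolation=cv2.INTER_CUBIC)
cv2.imwrite("pics/v2.png",np.hstack([c(t,305,245,40),c(s,313,190,60)]))
st=manip.read_state();print(st["time"],st["ee_pos"].round(4),st["eef_rot"].round(3),st["wrist_force"].round(1),st["gripper_force"])
b=st["ee_pos"]-[0,0,.0696]
print("bottom",b,proj("side",b),proj("top",b))
E
```

```text
5.3 [ 0.5262 -0.0083  0.2151] [-0.433 -3.111 -0.   ] [ 0.4  0.2 -2.3] 23.610630333423615
bottom [ 0.52619792 -0.0082555   0.14546615] [[310.6424527  205.74108795]] [[305.24680741 245.80141809]]
```

View pics/v2.png

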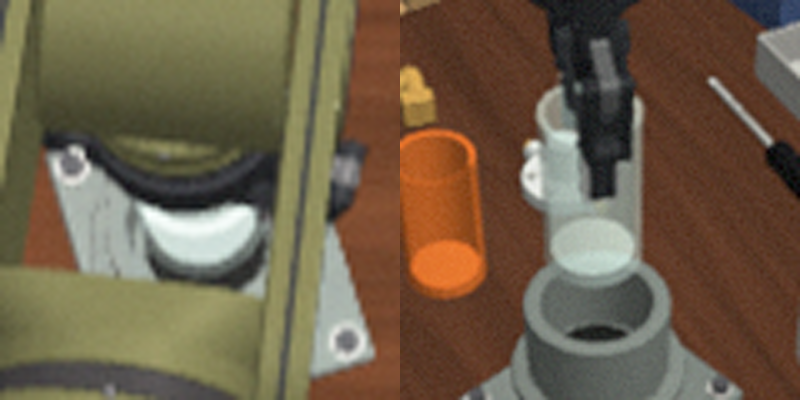

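```bash
python3 - <<'E'
from h import *
p=[.5262,-.0083,.104]
print(proj("side",p),(312.2,220.8),proj("top",p),(305.8,249.9))
print(onz("side",(310.6,205.2),.1455), proj("side",np.add(p,[.001,0,0])),proj("side",np.add(p,[0,.001,0])))
print(tool(np.array([.5262,-.0103,.2146])-[.5262,-.0083,.2146]))
E
```

```text
[[311.0448241  220.02419649]] (312.2, 220.8) [[305.76181018 248.93102639]] (305.8, 249.9)
[ 0.52681775 -0.00679954] [[311.46880714 219.87032891]] [[310.83602202 219.72623922]]
[-1.36504942e-03 -4.81005591e-03 -1.47773579e-06]
```

Request:
apply_moves(
  increments=[
    [0.0004, -0.0043, 0.01, 0, 0, 0],
    [0.0004, -0.0043, 0.035, 0, 0, 0],
    [0.0004, -0.0043, 0.06, 0, 0, 0],
    [0.0004, -0.0043, 0.085, 0, 0, 0],
    [0.0004, -0.0043, 0.105, 0, 0, 0],
  ],
)

```text
time: 5.72
ee_pos: [0.525, -0.0105, 0.1711]
eef_rot: [-0.434, -3.109, 0.0]
wrist_force: [-0.8, -0.0, -2.8]
opening: 0.0592
gripper_force: 23.6
```

Request:
apply_moves(
  increments=[
    [0, 0, 0.016, 0, 0, 0],
    [0, 0, 0.032, 0, 0, 0],
    [0, 0, 0.048, 0, 0, 0],
    [0, 0, 0.064, 0, 0, 0],
    [0, 0, 0.075, 0, 0, 0],
  ],
)

```text
time: 6.13
ee_pos: [0.5257, -0.0108, 0.1425]
eef_rot: [-0.435, -3.111, 0.0]
wrist_force: [0.6, 0.6, -2.5]
opening: 0.059
gripper_force: 23.6
```

Request:
apply_moves(
  increments=[
    [0, 0, 0.001, 0, 0, 0],
    [0, 0, 0.002, 0, 0, 0],
    [0, 0, 0.003, 0, 0, 0],
  ],
)

```text
time: 6.38
ee_pos: [0.5262, -0.0108, 0.1425]
eef_rot: [0.435, 3.111, -0.0]
wrist_force: [0.1, -0.4, -2.7]
opening: 0.0593
gripper_force: 23.6
```

Request:
apply_moves(
  increments=[
    [0, 0, 0.002, 0, 0, 0],
    [0, 0, 0.004, 0, 0, 0],
    [0, 0, 0.006, 0, 0, 0],
    [0, 0, 0.008, 0, 0, 0],
    [0, 0, 0.01, 0, 0, 0],
  ],
)

```text
time: 6.8
ee_pos: [0.5259, -0.0108, 0.1381]
eef_rot: [0.435, 3.111, 0.0]
wrist_force: [0.4, 0.0, -2.4]
opening: 0.0597
gripper_force: 23.6
```

Request:
apply_moves(
  increments=[
    [0, 0, 0.001, 0, 0, 0],
    [0, 0, 0.002, 0, 0, 0],
    [0, 0, 0.003, 0, 0, 0],
    [0, 0, 0.004, 0, 0, 0],
    [0, 0, 0.005, 0, 0, 0],
  ],
)

```text
time: 7.22
ee_pos: [0.5259, -0.0108, 0.1361]
eef_rot: [0.435, 3.111, -0.0]
wrist_force: [-0.4, 0.5, -2.0]
opening: 0.0593
gripper_force: 23.6
```

Request:
apply_moves(
  increments=[
    [0, 0, 0.001, 0, 0, 0],
    [0, 0, 0.002, 0, 0, 0],
    [0, 0, 0.003, 0, 0, 0],
    [0, 0, 0.004, 0, 0, 0],
    [0, 0, 0.005, 0, 0, 0],
  ],
)

```text
time: 7.63
ee_pos: [0.5259, -0.0108, 0.1341]
eef_rot: [0.435, 3.111, 0.0]
wrist_force: [-0.1, -0.6, -2.7]
opening: 0.0594
gripper_force: 23.6
```

Request:
apply_moves(
  increments=[
    [0, 0, 0.001, 0, 0, 0],
    [0, 0, 0.002, 0, 0, 0],
    [0, 0, 0.003, 0, 0, 0],
    [0, 0, 0.004, 0, 0, 0],
    [0, 0, 0.005, 0, 0, 0],
  ],
)

```text
time: 8.05
ee_pos: [0.5259, -0.0108, 0.1321]
eef_rot: [0.435, 3.111, 0.0]
wrist_force: [0.2, -0.5, -2.6]
opening: 0.0592
gripper_force: 23.6
```

Request:
apply_moves(
  increments=[
    [0, 0, 0.001, 0, 0, 0],
    [0, 0, 0.002, 0, 0, 0],
    [0, 0, 0.003, 0, 0, 0],
    [0, 0, 0.004, 0, 0, 0],
  ],
)

```text
time: 8.38
ee_pos: [0.5259, -0.0108, 0.1305]
eef_rot: [-0.435, -3.111, 0.0]
wrist_force: [-0.7, -0.7, -2.1]
opening: 0.0595
gripper_force: 23.6
```

Request:
apply_moves(
  increments=[
    [0, 0, 0.001, 0, 0, 0],
    [0, 0, 0.002, 0, 0, 0],
    [0, 0, 0.003, 0, 0, 0],
  ],
)

```text
time: 8.63
ee_pos: [0.5259, -0.0108, 0.1293]
eef_rot: [0.435, 3.111, 0.0]
wrist_force: [-0.1, -0.3, -2.2]
opening: 0.0593
gripper_force: 23.6
```

Request:
apply_moves(
  increments=[
    [0, 0, 0.001, 0, 0, 0],
    [0, 0, 0.002, 0, 0, 0],
    [0, 0, 0.003, 0, 0, 0],
  ],
)

```text
time: 8.88
ee_pos: [0.5259, -0.0108, 0.1281]
eef_rot: [0.435, 3.111, 0.0]
wrist_force: [-0.0, 0.4, -2.4]
opening: 0.0596
gripper_force: 23.6
```

Request:
apply_moves(
  increments=[
    [0, 0, 0.001, 0, 0, 0],
    [0, 0, 0.002, 0, 0, 0],
    [0, 0, 0.003, 0, 0, 0],
  ],
)

```text
time: 9.13
ee_pos: [0.5259, -0.0108, 0.1269]
eef_rot: [-0.435, -3.111, 0.0]
wrist_force: [-0.1, 0.3, -2.2]
opening: 0.0596
gripper_force: 23.6
```

Request:
apply_moves(
  increments=[
    [0, 0, 0.001, 0, 0, 0],
    [0, 0, 0.002, 0, 0, 0],
    [0, 0, 0.003, 0, 0, 0],
  ],
)

```text
time: 9.38
ee_pos: [0.5259, -0.0108, 0.1257]
eef_rot: [0.435, 3.111, 0.0]
wrist_force: [-0.0, 0.5, -2.4]
opening: 0.0597
gripper_force: 23.6
```

Request:
apply_moves(
  increments=[
    [0, 0, 0.001, 0, 0, 0],
    [0, 0, 0.002, 0, 0, 0],
    [0, 0, 0.003, 0, 0, 0],
  ],
)

```text
time: 9.63
ee_pos: [0.5259, -0.0108, 0.1245]
eef_rot: [0.435, 3.111, -0.0]
wrist_force: [0.5, -0.0, -2.4]
opening: 0.0597
gripper_force: 23.6
```

Request:
apply_moves(
  increments=[
    [0, 0, 0.001, 0, 0, 0],
    [0, 0, 0.002, 0, 0, 0],
    [0, 0, 0.003, 0, 0, 0],
  ],
)

```text
time: 9.88
ee_pos: [0.5259, -0.0108, 0.1233]
eef_rot: [-0.435, -3.111, 0.0]
wrist_force: [-0.3, 0.3, -2.8]
opening: 0.0596
gripper_force: 23.6
```

Request:
apply_moves(
  increments=[
    [0, 0, 0.001, 0, 0, 0],
    [0, 0, 0.002, 0, 0, 0],
    [0, 0, 0.003, 0, 0, 0],
  ],
)

```text
time: 10.13
ee_pos: [0.5259, -0.0108, 0.1221]
eef_rot: [0.435, 3.111, 0.0]
wrist_force: [0.6, -0.4, -2.0]
opening: 0.0594
gripper_force: 23.6
```

Request:
apply_moves(
  increments=[
    [0, 0, 0.001, 0, 0, 0],
    [0, 0, 0.002, 0, 0, 0],
    [0, 0, 0.003, 0, 0, 0],
  ],
)

```text
time: 10.38
ee_pos: [0.526, -0.0108, 0.1213]
eef_rot: [0.435, 3.111, -0.0]
wrist_force: [-1.8, 0.2, 0.6]
opening: 0.0597
gripper_force: 23.8
```

Request:
apply_moves(
  increments=[
    [0, 0, 0.0003, 0, 0, 0],
    [0, 0, 0.0003, 0, 0, 0],
  ],
  hand=-0.39,
)

```text
time: 10.55
ee_pos: [0.5261, -0.0108, 0.1213]
eef_rot: [0.435, 3.111, -0.0]
wrist_force: [-0.7, -0.0, 0.3]
opening: 0.0591
gripper_force: 23.9
```

Request:
apply_moves(
  increments=[
    [0, 0, 0, 0, 0, 0],
    [0, 0, 0, 0, 0, 0],
  ],
  hand=-0.4,
)

```text
time: 10.72
ee_pos: [0.526, -0.0108, 0.1211]
eef_rot: [0.435, 3.111, -0.0]
wrist_force: [-1.2, 0.7, 1.6]
opening: 0.0599
gripper_force: 7.3
```

Request:
apply_moves(
  increments=[
    [0, 0, 0, 0, 0, 0],
    [0, 0, 0, 0, 0, 0],
  ],
  hand=-0.42,
)

```text
time: 10.88
ee_pos: [0.5262, -0.0108, 0.121]
eef_rot: [0.435, 3.11, 0.0]
wrist_force: [-0.4, 0.2, -0.6]
opening: 0.0603
gripper_force: 0.0
```

Request:
apply_moves(
  increments=[
    [0, 0, 0, 0, 0, 0],
    [0, 0, 0, 0, 0, 0],
    [0, 0, 0, 0, 0, 0],
    [0, 0, -0.01, 0, 0, 0],
    [0, 0, -0.03, 0, 0, 0],
  ],
  hand=-1,
)

```text
time: 11.3
ee_pos: [0.5251, -0.0107, 0.1321]
eef_rot: [-0.435, -3.109, 0.0]
wrist_force: [0.7, -1.2, 0.6]
opening: 0.0857
gripper_force: 0.0
```

Request:
apply_moves(
  increments=[
    [0, 0, -0.06, 0, 0, 0],
    [0, 0, -0.12, 0, 0, 0],
    [0, 0, -0.18, 0, 0, 0],
    [0, 0, -0.23, 0, 0, 0],
    [0, 0, -0.23, 0, 0, 0],
  ],
)

```text
time: 11.72
ee_pos: [0.5287, -0.0111, 0.2314]
eef_rot: [0.433, 3.101, 0.0]
wrist_force: [0.2, 0.8, 0.7]
opening: 0.0856
gripper_force: 0.0
```

```bash
python3 - <<'E'
from h import *
t=snapshot("top")[:,:,::-1];s=snapshot("side")[:,:,::-1]
cv2.imwrite("pics/t3.png",t);cv2.imwrite("pics/s3.png",s)
st=manip.read_state();print(st["time"],st["ee_pos"].round(4),st["eef_rot"].round(3),st["wrist_force"].round(1))
print(tool(np.array([.491,-.263,.10])-st["ee_pos"]).round(4))
E
```

```text
11.8167 [ 0.5265 -0.0108  0.2263] [0.434 3.108 0.   ] [-0.1  0.2 -0.6]
[-0.0866 -0.6308  0.3158]
```

Request:
apply_moves(
  increments=[
    [-0.01, -0.08, 0, 0, 0, 0],
    [-0.024, -0.17, 0, 0, 0, 0],
    [-0.038, -0.27, 0, 0, 0, 0],
    [-0.05, -0.37, 0, 0, 0, 0],
    [-0.062, -0.45, 0, 0, 0, 0],
  ],
)

```text
time: 12.23
ee_pos: [0.4988, -0.1924, 0.2229]
eef_rot: [-0.435, -3.108, -0.001]
wrist_force: [1.5, 0.0, -0.4]
opening: 0.0854
gripper_force: 0.0
```

Request:
apply_moves(
  increments=[
    [-0.013, -0.09, 0.05, 0, 0, 0],
    [-0.025, -0.15, 0.12, 0, 0, 0],
    [-0.025, -0.181, 0.2, 0, 0, 0],
    [-0.025, -0.181, 0.27, 0, 0, 0],
    [-0.025, -0.181, 0.316, 0, 0, 0],
  ],
)

```text
time: 12.65
ee_pos: [0.487, -0.2624, 0.093]
eef_rot: [-0.437, -3.104, -0.005]
wrist_force: [-1.0, 1.8, 0.5]
opening: 0.0854
gripper_force: 0.0
```

Request:
apply_moves(
  increments=[
    [0, 0, 0, 0, 0, 0],
    [0, 0, 0, 0, 0, 0],
    [0, 0, 0, 0, 0, 0],
  ],
)

```text
time: 12.9
ee_pos: [0.4905, -0.2631, 0.099]
eef_rot: [0.434, 3.111, -0.0]
wrist_force: [0.5, -0.3, 0.6]
opening: 0.0855
gripper_force: 0.0
```

```bash
python3 - <<'E'
from h import *
t=snapshot("top")[:,:,::-1];s=snapshot("side")[:,:,::-1]
cv2.imwrite("pics/t4.png",t);cv2.imwrite("pics/s4.png",s)
c=lambda i,u,v,r:cv2.resize(i[v-r:v+r,u-r:u+r],(400,400),interpolation=cv2.INTER_CUBIC)
cv2.imwrite("pics/v4.png",np.hstack([c(s,313,200,50),c(s,345,330,60)]))
st=manip.read_state();print(st["time"],st["ee_pos"].round(4),st["eef_rot"].round(3),st["wrist_force"].round(1))
print(tool(np.array([.491,-.263,.001])-st["ee_pos"]).round(4))
rim=[.526,-.0108,.121-.0696+.11];print(proj("side",rim),proj("top",rim))
E
```

```text
13.0 [ 0.4913 -0.2635  0.1004] [ 4.340e-01  3.109e+00 -2.000e-03] [ 0.3 -0.  -0.4]
[0.0018 0.0012 0.2484]
[[310.95301592 200.79693958]] [[306.18906796 244.61661408]]
```

View pics/v4.png

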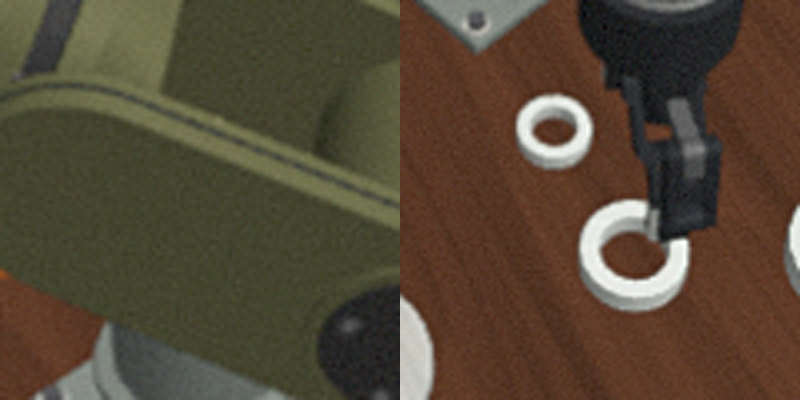

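The side crop shows the open gripper above the middle ring (side about (355,346)); the arm hides the stand for now. Descending on the ring.

Request:
apply_moves(
  increments=[
    [0, 0, 0.06, 0, 0, 0],
    [0, 0, 0.13, 0, 0, 0],
    [0, 0, 0.19, 0, 0, 0],
    [0, 0, 0.23, 0, 0, 0],
    [0, 0, 0.246, 0, 0, 0],
  ],
)

```text
time: 13.42
ee_pos: [0.4895, -0.2623, -0.0013]
eef_rot: [-0.434, -3.11, -0.001]
wrist_force: [0.1, -0.6, -0.9]
opening: 0.0855
gripper_force: 0.0
```

Request:
apply_moves(
  increments=[
    [0, 0, 0, 0, 0, 0],
    [0, 0, 0, 0, 0, 0],
    [0, 0, 0, 0, 0, 0],
    [0, 0, 0, 0, 0, 0],
  ],
  hand=-0.46,
)

```text
time: 13.75
ee_pos: [0.4913, -0.2637, 0.0018]
eef_rot: [0.434, 3.109, -0.002]
wrist_force: [0.6, 0.0, -0.6]
opening: 0.0624
gripper_force: 5.6
```

Request:
apply_moves(
  increments=[
    [0, 0, 0, 0, 0, 0],
    [0, 0, 0, 0, 0, 0],
  ],
  hand=-0.44,
)

```text
time: 13.92
ee_pos: [0.4913, -0.2638, 0.0019]
eef_rot: [0.435, 3.109, -0.002]
wrist_force: [-0.9, 0.6, 6.1]
opening: 0.0618
gripper_force: 15.9
```

Request:
apply_moves(
  increments=[
    [0, 0, 0, 0, 0, 0],
    [0, 0, 0, 0, 0, 0],
  ],
  hand=-0.42,
)

```text
time: 14.08
ee_pos: [0.4913, -0.2638, 0.0021]
eef_rot: [0.435, 3.109, -0.002]
wrist_force: [-1.3, 0.9, 8.2]
opening: 0.0612
gripper_force: 27.9
```

Request:
apply_moves(
  increments=[
    [0, 0, -0.01, 0, 0, 0],
    [0, 0, -0.08, 0, 0, 0],
    [0, 0, -0.17, 0, 0, 0],
    [0, 0, -0.26, 0, 0, 0],
    [0, 0, -0.35, 0, 0, 0],
  ],
)

```text
time: 14.5
ee_pos: [0.4894, -0.2626, 0.141]
eef_rot: [-0.435, -3.11, -0.001]
wrist_force: [0.8, -0.4, -1.6]
opening: 0.0613
gripper_force: 28.0
```

Request:
apply_moves(
  increments=[
    [0.002, 0.03, -0.09, 0, 0, 0],
    [0.01, 0.09, -0.17, 0, 0, 0],
    [0.023, 0.16, -0.183, 0, 0, 0],
    [0.035, 0.24, -0.183, 0, 0, 0],
    [0.045, 0.32, -0.183, 0, 0, 0],
  ],
)

```text
time: 14.92
ee_pos: [0.5081, -0.1341, 0.2147]
eef_rot: [0.436, 3.109, -0.001]
wrist_force: [0.9, 0.5, -2.0]
opening: 0.061
gripper_force: 28.0
```

Request:
apply_moves(
  increments=[
    [0.01, 0.07, 0, 0, 0, 0],
    [0.02, 0.14, 0, 0, 0, 0],
    [0.03, 0.21, 0, 0, 0, 0],
    [0.04, 0.27, 0, 0, 0, 0],
    [0.045, 0.312, 0, 0, 0, 0],
  ],
)

```text
time: 15.33
ee_pos: [0.5244, -0.0079, 0.213]
eef_rot: [-0.433, -3.111, -0.001]
wrist_force: [0.8, -0.2, -0.3]
opening: 0.0612
gripper_force: 28.0
```

Request:
apply_moves(
  increments=[
    [0, 0, 0, 0, 0, 0],
    [0, 0, 0, 0, 0, 0],
    [0, 0, 0, 0, 0, 0],
  ],
)

```text
time: 15.58
ee_pos: [0.5246, -0.0106, 0.213]
eef_rot: [-0.435, -3.111, 0.001]
wrist_force: [0.3, 0.3, -0.2]
opening: 0.0612
gripper_force: 28.0
```

```bash
python3 - <<'E'
from h import *
t=snapshot("top")[:,:,::-1];s=snapshot("side")[:,:,::-1]
cv2.imwrite("pics/t5.png",t);cv2.imwrite("pics/s5.png",s)
c=lambda i,u,v,r:cv2.resize(i[v-r:v+r,u-r:u+r],(400,400),interpolation=cv2.INTER_CUBIC)
cv2.imwrite("pics/v5.png",np.hstack([c(t,305,245,30),c(s,313,190,40)]))
st=manip.read_state();p=st["ee_pos"];print(st["time"],p.round(4),st["eef_rot"].round(3),st["wrist_force"].round(1),st["gripper_force"])
print("ring under",proj("side",p-[0,0,.002]),proj("top",p-[0,0,.002]),"ring top",proj("side",p+[0,0,.016]))
E
```

```text
15.6833 [ 0.5247 -0.011   0.2131] [-0.437 -3.111  0.   ] [ 0.2  0.7 -0.3] 28.001139890402555
ring under [[309.87516544 182.20549445]] [[305.67072959 241.07479968]] ring top [[309.67557171 174.98587639]]
```

View pics/v5.png

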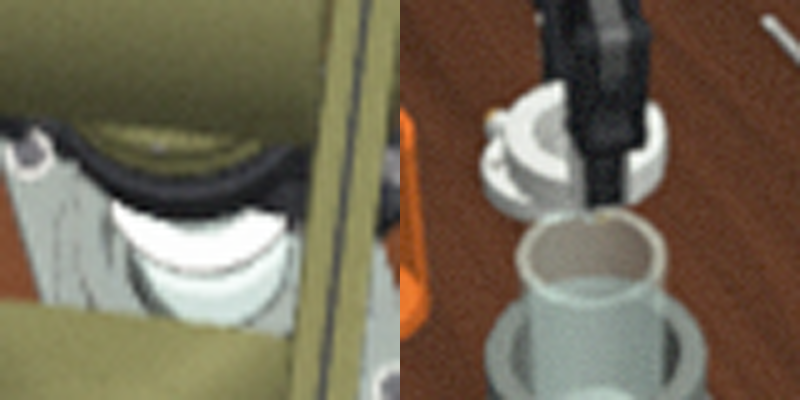

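Request:
apply_moves(
  increments=[
    [-0.0025, 0.001, 0.02, 0, 0, 0],
    [-0.0025, 0.001, 0.05, 0, 0, 0],
    [-0.0025, 0.001, 0.08, 0, 0, 0],
    [-0.0025, 0.001, 0.1, 0, 0, 0],
    [-0.0025, 0.001, 0.11, 0, 0, 0],
  ],
)

```text
time: 16.1
ee_pos: [0.5244, -0.01, 0.1662]
eef_rot: [-0.435, -3.107, 0.0]
wrist_force: [-0.2, -0.4, -0.8]
opening: 0.0611
gripper_force: 28.0
```

Request:
apply_moves(
  increments=[
    [0, 0, 0, 0, 0, 0],
    [0, 0, 0.001, 0, 0, 0],
    [0, 0, 0.002, 0, 0, 0],
    [0, 0, 0.003, 0, 0, 0],
  ],
)

```text
time: 16.43
ee_pos: [0.5264, -0.0099, 0.1687]
eef_rot: [0.435, 3.11, 0.0]
wrist_force: [-0.2, -0.4, -0.8]
opening: 0.0615
gripper_force: 28.0
```

Request:
apply_moves(
  increments=[
    [0.001, -0.002, 0.001, 0, 0, 0],
    [0.001, -0.002, 0.002, 0, 0, 0],
    [0.001, -0.002, 0.003, 0, 0, 0],
    [0.001, -0.002, 0.004, 0, 0, 0],
    [0.001, -0.002, 0.005, 0, 0, 0],
  ],
)

```text
time: 16.85
ee_pos: [0.5253, -0.0106, 0.1661]
eef_rot: [0.435, 3.111, 0.0]
wrist_force: [0.1, -0.7, -1.1]
opening: 0.0613
gripper_force: 28.0
```

Request:
apply_moves(
  increments=[
    [-0.001, 0, 0.001, 0, 0, 0],
    [-0.001, 0, 0.002, 0, 0, 0],
    [-0.001, 0, 0.003, 0, 0, 0],
  ],
)

```text
time: 17.1
ee_pos: [0.5257, -0.0107, 0.1647]
eef_rot: [-0.435, -3.111, 0.0]
wrist_force: [0.3, 0.7, -0.8]
opening: 0.061
gripper_force: 28.0
```

Request:
apply_moves(
  increments=[
    [0, 0, 0.001, 0, 0, 0],
    [0, 0, 0.002, 0, 0, 0],
  ],
)

```text
time: 17.27
ee_pos: [0.5257, -0.0107, 0.164]
eef_rot: [-0.435, -3.111, -0.0]
wrist_force: [0.0, -0.3, -0.1]
opening: 0.0608
gripper_force: 28.0
```

Request:
apply_moves(
  increments=[
    [0, 0, 0.001, 0, 0, 0],
    [0, 0, 0.002, 0, 0, 0],
  ],
)

```text
time: 17.43
ee_pos: [0.5259, -0.0108, 0.1637]
eef_rot: [0.435, 3.111, -0.0]
wrist_force: [-0.3, -0.5, 1.8]
opening: 0.0608
gripper_force: 28.3
```

Request:
apply_moves(
  increments=[
    [0, 0, 0.0005, 0, 0, 0],
    [0, 0, 0.0005, 0, 0, 0],
  ],
)

```text
time: 17.6
ee_pos: [0.526, -0.0108, 0.1637]
eef_rot: [0.435, 3.11, -0.0]
wrist_force: [0.1, -0.4, 2.3]
opening: 0.0611
gripper_force: 28.3
```

Resting on the rim. Release gently.

Request:
apply_moves(
  increments=[
    [0, 0, 0, 0, 0, 0],
    [0, 0, 0, 0, 0, 0],
  ],
  hand=-0.44,
)

```text
time: 17.77
ee_pos: [0.526, -0.0108, 0.1635]
eef_rot: [0.435, 3.111, -0.0]
wrist_force: [-0.6, -0.3, 3.5]
opening: 0.0616
gripper_force: 19.6
```

Request:
apply_moves(
  increments=[
    [0, 0, 0, 0, 0, 0],
    [0, 0, 0, 0, 0, 0],
  ],
  hand=-0.455,
)

```text
time: 17.93
ee_pos: [0.5259, -0.0107, 0.1634]
eef_rot: [0.435, 3.111, -0.0]
wrist_force: [-1.5, 0.2, 3.1]
opening: 0.0622
gripper_force: 9.5
```

Request:
apply_moves(
  increments=[
    [0, 0, 0, 0, 0, 0],
    [0, 0, 0, 0, 0, 0],
  ],
  hand=-0.475,
)

```text
time: 18.1
ee_pos: [0.5255, -0.0106, 0.1625]
eef_rot: [-0.435, -3.111, -0.0]
wrist_force: [1.0, 1.2, -0.5]
opening: 0.0631
gripper_force: 0.5
```

Request:
apply_moves(
  increments=[
    [0, 0, 0, 0, 0, 0],
    [0, 0, 0, 0, 0, 0],
    [0, 0, 0, 0, 0, 0],
    [0, 0, -0.01, 0, 0, 0],
    [0, 0, -0.03, 0, 0, 0],
  ],
  hand=-1,
)

```text
time: 18.52
ee_pos: [0.5248, -0.0106, 0.1741]
eef_rot: [-0.435, -3.109, 0.0]
wrist_force: [0.0, 0.7, -0.1]
opening: 0.0855
gripper_force: 0.0
```

Request:
apply_moves(
  increments=[
    [0, 0, -0.06, 0, 0, 0],
    [0, 0, -0.12, 0, 0, 0],
    [0, 0, -0.18, 0, 0, 0],
    [0, 0, -0.18, 0, 0, 0],
  ],
)

```text
time: 18.85
ee_pos: [0.5286, -0.011, 0.2542]
eef_rot: [0.433, 3.101, 0.0]
wrist_force: [0.7, 0.3, 0.5]
opening: 0.0855
gripper_force: 0.0
```

```bash
python3 - <<'E'
from h import *
s=snapshot("side")[:,:,::-1]; t=snapshot("top")[:,:,::-1]
cv2.imwrite("pics/s6.png",s);cv2.imwrite("pics/t6.png",t)
st=manip.read_state();p=st["ee_pos"];print(st["time"],p.round(4),st["eef_rot"].round(3),st["wrist_force"].round(1))
print(tool(np.array([.6045,.2125,p[2]])-p).round(4))
c=lambda i,u,v,r:cv2.resize(i[v-r:v+r,u-r:u+r],(400,400),interpolation=cv2.INTER_CUBIC)
cv2.imwrite("pics/v6.png",np.hstack([c(s,313,195,25),c(s,303,182,20)]))
# head boss top/disc candidates
print("boss top side",onz("side",(277+125*.2,156+75*.2),.048),"boss top top",onz("top",(195+127*.2,201+120*.2),.048),"disc side",onz("side",(277+127*.2,156+136*.2),.014))
E
```

```text
18.95 [ 0.5265 -0.0108  0.2491] [0.434 3.108 0.   ] [-0.6 -0.  -0.9]
[-3.440e-02  5.903e-01  5.000e-04]
boss top side [0.60758825 0.2119469 ] boss top top [0.59811228 0.20504716] disc side [0.60396536 0.2045681 ]
```

View pics/v6.png

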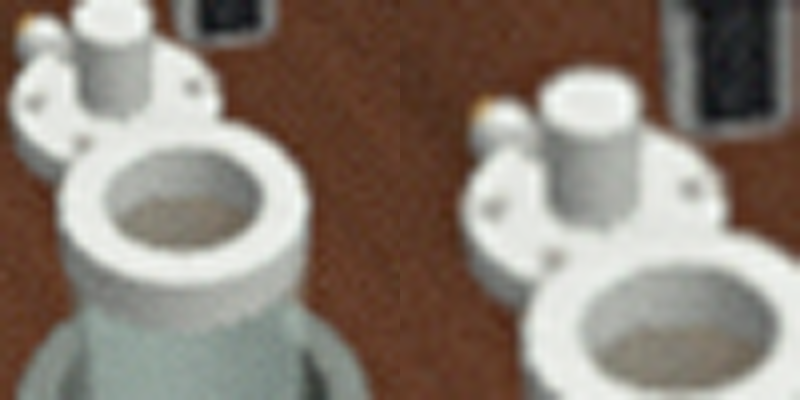

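Request:
apply_moves(
  increments=[
    [-0.004, 0.07, 0, 0, 0, 0],
    [-0.009, 0.15, 0, 0, 0, 0],
    [-0.013, 0.24, 0, 0, 0, 0],
    [-0.018, 0.33, 0, 0, 0, 0],
    [-0.023, 0.42, 0, 0, 0, 0],
  ],
  hand=-0.3,
)

```text
time: 19.37
ee_pos: [0.5801, 0.1497, 0.2453]
eef_rot: [-0.435, -3.109, 0.001]
wrist_force: [0.6, -0.6, 1.0]
opening: 0.0553
gripper_force: 0.0
```

Request:
apply_moves(
  increments=[
    [-0.004, 0.08, 0.03, 0, 0, 0],
    [-0.008, 0.13, 0.1, 0, 0, 0],
    [-0.0104, 0.165, 0.18, 0, 0, 0],
    [-0.0104, 0.165, 0.27, 0, 0, 0],
    [-0.0104, 0.165, 0.35, 0, 0, 0],
  ],
)

```text
time: 19.78
ee_pos: [0.6013, 0.2114, 0.1033]
eef_rot: [-0.432, -3.109, 0.002]
wrist_force: [0.8, -0.0, -0.7]
opening: 0.0557
gripper_force: 0.0
```

Request:
apply_moves(
  increments=[
    [0, 0, 0.04, 0, 0, 0],
    [0, 0, 0.04, 0, 0, 0],
    [0, 0, 0.04, 0, 0, 0],
    [0, 0, 0.04, 0, 0, 0],
  ],
)

```text
time: 20.12
ee_pos: [0.6034, 0.2107, 0.0921]
eef_rot: [0.435, 3.11, 0.001]
wrist_force: [1.2, 1.0, -1.0]
opening: 0.0553
gripper_force: 0.0
```

```bash
python3 - <<'E'
from h import *
s=snapshot("side")[:,:,::-1]; t=snapshot("top")[:,:,::-1]
cv2.imwrite("pics/s7.png",s);cv2.imwrite("pics/t7.png",t)
st=manip.read_state();p=st["ee_pos"];print(st["time"],p.round(4),st["eef_rot"].round(3),st["wrist_force"].round(1),st["opening"])
print(tool(np.array([.6035,.2105,.02])-p).round(4))
c=lambda i,u,v,r:cv2.resize(i[v-r:v+r,u-r:u+r],(400,400),interpolation=cv2.INTER_CUBIC)
cv2.imwrite("pics/v7.png",np.hstack([c(t,221,222,40),c(s,303,165,40)]))
print("ring top: robot",proj("side",[.526,-.0108,.1795]),"seen",(311.0,195.4),onz("side",(311,195.4),.1795))
print("boss side",onz("side",(302.1,172),.048))
E
```

```text
20.2167 [0.6042 0.2109 0.0935] [4.350e-01 3.108e+00 2.000e-03] [-0.6 -1.2  0.4] 0.05529971606859541
[ 0.002  -0.0019  0.1836]
ring top: robot [[310.77587352 194.10314693]] seen (311.0, 195.4) [ 0.52469782 -0.01445332]
boss side [0.6060782  0.20817171]
```

View pics/v7.png

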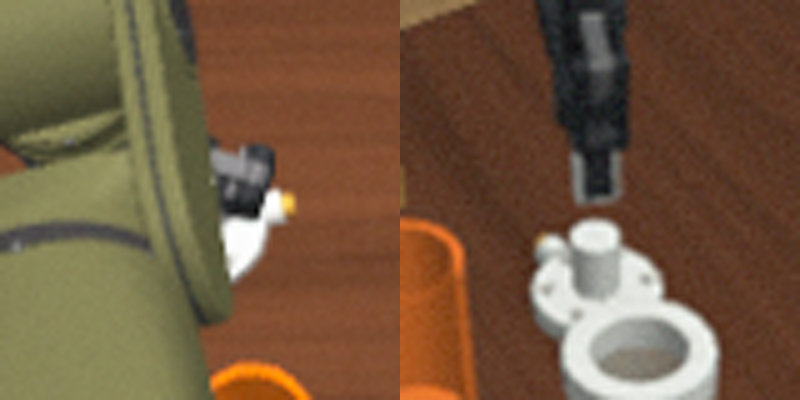

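```bash
python3 - <<'E'
from h import *
print("finger",proj("side",[.5966,.1843,.0965]),"seen u 302.5 v", 125+205*.2)
for x in(.601,.604,.607): print(x,proj("side",[x,.2109,.048]),"seen 302.2, 172")
E
```

```text
finger [[302.12341696 163.12325048]] seen u 302.5 v 166.0
0.601 [[299.85267498 171.97956255]] seen 302.2, 172
0.604 [[300.91119983 171.63753742]] seen 302.2, 172
0.607 [[301.96802302 171.29608985]] seen 302.2, 172
```

Request:
apply_moves(
  increments=[
    [-0.003, 0.001, 0.04, 0, 0, 0],
    [-0.003, 0.001, 0.09, 0, 0, 0],
    [-0.003, 0.001, 0.13, 0, 0, 0],
    [-0.003, 0.001, 0.16, 0, 0, 0],
    [-0.003, 0.001, 0.18, 0, 0, 0],
  ],
)

```text
time: 20.63
ee_pos: [0.6042, 0.2107, 0.0189]
eef_rot: [0.435, 3.111, 0.0]
wrist_force: [-0.4, 0.0, 0.0]
opening: 0.0553
gripper_force: 0.0
```

Request:
apply_moves(
  increments=[
    [0, 0, 0, 0, 0, 0],
    [0, 0, 0, 0, 0, 0],
    [0, 0, 0, 0, 0, 0],
    [0, 0, 0, 0, 0, 0],
  ],
  hand=0.3,
)

```text
time: 20.97
ee_pos: [0.605, 0.211, 0.0205]
eef_rot: [0.435, 3.109, 0.001]
wrist_force: [0.1, -0.6, -0.2]
opening: 0.0299
gripper_force: 0.0
```

Request:
apply_moves(
  increments=[
    [0, 0, 0, 0, 0, 0],
    [0, 0, 0, 0, 0, 0],
    [0, 0, 0, 0, 0, 0],
  ],
  hand=0.4,
)

```text
time: 21.22
ee_pos: [0.6049, 0.211, 0.0204]
eef_rot: [0.435, 3.109, 0.001]
wrist_force: [-0.6, 0.6, 4.5]
opening: 0.0259
gripper_force: 6.1
```

Request:
apply_moves(
  increments=[
    [0, 0, 0, 0, 0, 0],
    [0, 0, 0, 0, 0, 0],
    [0, 0, 0, 0, 0, 0],
  ],
  hand=0.42,
)

```text
time: 21.47
ee_pos: [0.6049, 0.211, 0.0204]
eef_rot: [0.435, 3.109, 0.001]
wrist_force: [-1.0, -0.2, 5.8]
opening: 0.0252
gripper_force: 22.8
```

Request:
apply_moves(
  increments=[
    [0, 0, 0, 0, 0, 0],
    [0, 0, 0, 0, 0, 0],
  ],
  hand=0.44,
)

```text
time: 21.63
ee_pos: [0.6049, 0.211, 0.0206]
eef_rot: [0.435, 3.109, 0.001]
wrist_force: [-1.0, -0.2, 6.6]
opening: 0.0247
gripper_force: 40.8
```

Request:
apply_moves(
  increments=[
    [0, 0, -0.01, 0, 0, 0],
    [0, 0, -0.08, 0, 0, 0],
    [0, 0, -0.17, 0, 0, 0],
    [0, 0, -0.26, 0, 0, 0],
    [0, 0, -0.35, 0, 0, 0],
  ],
)

```text
time: 22.05
ee_pos: [0.6027, 0.2103, 0.1589]
eef_rot: [-0.435, -3.108, 0.002]
wrist_force: [2.2, -0.7, -3.3]
opening: 0.0247
gripper_force: 40.5
```

Request:
apply_moves(
  increments=[
    [0, 0, -0.09, 0, 0, 0],
    [0, 0, -0.17, 0, 0, 0],
    [0, -0.01, -0.22, 0, 0, 0],
    [0, -0.03, -0.22, 0, 0, 0],
    [0.003, -0.08, -0.22, 0, 0, 0],
  ],
)

```text
time: 22.47
ee_pos: [0.5943, 0.1811, 0.2474]
eef_rot: [0.432, 3.11, 0.002]
wrist_force: [0.3, -0.2, -2.9]
opening: 0.0246
gripper_force: 40.6
```

Request:
apply_moves(
  increments=[
    [0.004, -0.055, 0, 0, 0, 0],
    [0.008, -0.11, 0, 0, 0, 0],
    [0.012, -0.165, 0, 0, 0, 0],
    [0.016, -0.22, 0, 0, 0, 0],
    [0.02, -0.275, 0, 0, 0, 0],
  ],
)

```text
time: 22.88
ee_pos: [0.5541, 0.0753, 0.2434]
eef_rot: [-0.434, -3.106, 0.002]
wrist_force: [-0.7, -0.3, -2.3]
opening: 0.0248
gripper_force: 40.6
```

Request:
apply_moves(
  increments=[
    [0.004, -0.055, 0, 0, 0, 0],
    [0.008, -0.11, 0, 0, 0, 0],
    [0.012, -0.16, 0, 0, 0, 0],
    [0.015, -0.2, 0, 0, 0, 0],
    [0.015, -0.232, 0, 0, 0, 0],
  ],
)

```text
time: 23.3
ee_pos: [0.5228, -0.0122, 0.2438]
eef_rot: [-0.436, -3.106, 0.001]
wrist_force: [0.1, -0.5, -2.3]
opening: 0.0246
gripper_force: 40.6
```

Request:
apply_moves(
  increments=[
    [0, 0, 0, 0, 0, 0],
    [0, 0, 0, 0, 0, 0],
    [0, 0, 0, 0, 0, 0],
    [0, 0, 0, 0, 0, 0],
  ],
)

```text
time: 23.63
ee_pos: [0.525, -0.0103, 0.2464]
eef_rot: [-0.434, -3.111, -0.0]
wrist_force: [0.2, 0.5, -3.0]
opening: 0.0249
gripper_force: 40.6
```

```bash
python3 - <<'E'
from h import *
s=snapshot("side")[:,:,::-1]; t=snapshot("top")[:,:,::-1]
cv2.imwrite("pics/s8.png",s);cv2.imwrite("pics/t8.png",t)
st=manip.read_state();p=st["ee_pos"];print(st["time"],p.round(4),st["eef_rot"].round(3),st["wrist_force"].round(1),st["gripper_force"])
print(tool(np.array([.526,-.0108,.206])-p).round(4))
c=lambda i,u,v,r:cv2.resize(i[v-r:v+r,u-r:u+r],(400,400),interpolation=cv2.INTER_CUBIC)
cv2.imwrite("pics/v8.png",np.hstack([c(t,305,240,30),c(s,313,180,40)]))
b=p-[0,0,.0204];print("disc under",proj("side",b),"disc top",proj("side",b+[0,0,.014]),"ring top",proj("side",[.526,-.0108,.1795]))
E
```

```text
23.7333 [ 0.5251 -0.0103  0.2468] [-0.433 -3.111 -0.   ] [ 0.6 -0.1 -2.7] 40.56280553340912
[-0.0026 -0.0007  0.102 ]
disc under [[309.7441056  175.79445452]] disc top [[309.58603005 170.05352618]] ring top [[310.77587352 194.10314693]]
```

View pics/v8.png

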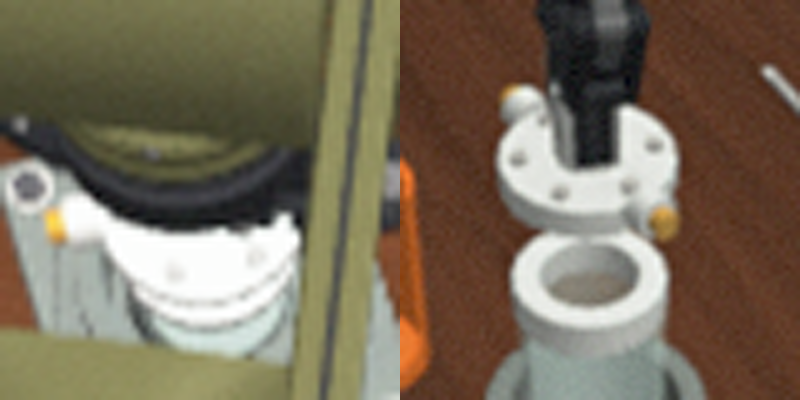

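Request:
apply_moves(
  increments=[
    [0.002, -0.001, 0.02, 0, 0, 0],
    [0.002, -0.001, 0.05, 0, 0, 0],
    [0.002, -0.001, 0.075, 0, 0, 0],
    [0.002, -0.001, 0.095, 0, 0, 0],
    [0.002, -0.001, 0.104, 0, 0, 0],
  ],
)

```text
time: 24.15
ee_pos: [0.5228, -0.0109, 0.2025]
eef_rot: [-0.434, -3.107, 0.0]
wrist_force: [-0.3, -0.5, -2.8]
opening: 0.0248
gripper_force: 40.6
```

Request:
apply_moves(
  increments=[
    [0, 0, 0, 0, 0, 0],
    [0, 0, 0, 0, 0, 0],
    [0, 0, 0.001, 0, 0, 0],
  ],
)

```text
time: 24.4
ee_pos: [0.5245, -0.0112, 0.2056]
eef_rot: [0.435, 3.11, -0.0]
wrist_force: [0.3, -0.8, -2.1]
opening: 0.0245
gripper_force: 40.6
```

Request:
apply_moves(
  increments=[
    [0, 0.002, 0.002, 0, 0, 0],
    [0, 0.002, 0.004, 0, 0, 0],
    [0, 0.002, 0.006, 0, 0, 0],
    [0, 0.002, 0.007, 0, 0, 0],
    [0, 0.002, 0.008, 0, 0, 0],
  ],
)

```text
time: 24.82
ee_pos: [0.5243, -0.0103, 0.2019]
eef_rot: [0.435, 3.111, -0.0]
wrist_force: [-1.1, 0.3, -1.0]
opening: 0.0249
gripper_force: 40.6
```

Request:
apply_moves(
  increments=[
    [0, 0, 0.001, 0, 0, 0],
    [0, 0, 0.002, 0, 0, 0],
  ],
)

```text
time: 24.98
ee_pos: [0.5243, -0.0103, 0.201]
eef_rot: [0.435, 3.111, -0.0]
wrist_force: [1.6, -0.2, -3.0]
opening: 0.0248
gripper_force: 40.6
```

Request:
apply_moves(
  increments=[
    [0, 0, 0.001, 0, 0, 0],
    [0, 0, 0.002, 0, 0, 0],
  ],
)

```text
time: 25.15
ee_pos: [0.5243, -0.0103, 0.2002]
eef_rot: [0.435, 3.111, 0.0]
wrist_force: [-0.7, 0.4, -0.6]
opening: 0.0246
gripper_force: 40.6
```

Request:
apply_moves(
  increments=[
    [0, 0, 0.001, 0, 0, 0],
    [0, 0, 0.001, 0, 0, 0],
  ],
)

```text
time: 25.32
ee_pos: [0.5245, -0.0103, 0.2002]
eef_rot: [0.435, 3.111, 0.0]
wrist_force: [-0.8, 0.4, -0.4]
opening: 0.0251
gripper_force: 40.7
```

Request:
apply_moves(
  increments=[
    [0, 0, 0.001, 0, 0, 0],
    [0, 0, 0.001, 0, 0, 0],
  ],
)

```text
time: 25.48
ee_pos: [0.5246, -0.0103, 0.2001]
eef_rot: [0.435, 3.11, 0.0]
wrist_force: [0.5, -0.6, 1.6]
opening: 0.0248
gripper_force: 40.9
```

Resting (weight taken, +1.6 N). Release in small steps.

Request:
apply_moves(
  increments=[
    [0, 0, 0, 0, 0, 0],
    [0, 0, 0, 0, 0, 0],
  ],
  hand=0.42,
)

```text
time: 25.65
ee_pos: [0.5246, -0.0103, 0.2]
eef_rot: [0.435, 3.11, 0.0]
wrist_force: [-1.2, 0.2, 1.8]
opening: 0.0253
gripper_force: 34.8
```

Request:
apply_moves(
  increments=[
    [0, 0, 0, 0, 0, 0],
    [0, 0, 0, 0, 0, 0],
  ],
  hand=0.4,
)

```text
time: 25.82
ee_pos: [0.5245, -0.0104, 0.1998]
eef_rot: [0.435, 3.111, -0.0]
wrist_force: [-0.9, 0.0, 1.6]
opening: 0.0255
gripper_force: 8.7
```

Request:
apply_moves(
  increments=[
    [0, 0, 0, 0, 0, 0],
    [0, 0, 0, 0, 0, 0],
  ],
  hand=0.37,
)

```text
time: 25.98
ee_pos: [0.5242, -0.0103, 0.1991]
eef_rot: [-0.435, -3.111, 0.0]
wrist_force: [-1.3, 0.2, -0.6]
opening: 0.0266
gripper_force: 0.0
```

Request:
apply_moves(
  increments=[
    [0, 0, 0, 0, 0, 0],
    [0, 0, 0, 0, 0, 0],
    [0, 0, 0, 0, 0, 0],
    [0, 0, 0, 0, 0, 0],
    [0, 0, -0.01, 0, 0, 0],
  ],
  hand=-0.4,
)

```text
time: 26.4
ee_pos: [0.5237, -0.0102, 0.2025]
eef_rot: [-0.435, -3.11, 0.0]
wrist_force: [0.1, -0.3, -0.8]
opening: 0.0598
gripper_force: 0.0
```

Request:
apply_moves(
  increments=[
    [0, 0, -0.04, 0, 0, 0],
    [0, 0, -0.1, 0, 0, 0],
    [0, 0, -0.17, 0, 0, 0],
    [0, 0, -0.25, 0, 0, 0],
    [0, 0, -0.3, 0, 0, 0],
  ],
)

```text
time: 26.82
ee_pos: [0.525, -0.0104, 0.3274]
eef_rot: [0.434, 3.107, 0.0]
wrist_force: [-0.1, 0.0, 0.2]
opening: 0.0601
gripper_force: 0.0
```

Request:
apply_moves(
  increments=[
    [0, 0.07, 0, 0, 0, 0],
    [0, 0.16, 0, 0, 0, 0],
    [0, 0.24, 0, 0, 0, 0],
    [0, 0.32, 0, 0, 0, 0],
    [0, 0.4, 0, 0, 0, 0],
  ],
)

```text
time: 27.23
ee_pos: [0.5685, 0.1451, 0.3239]
eef_rot: [0.435, 3.111, 0.0]
wrist_force: [0.9, -0.3, -0.6]
opening: 0.0597
gripper_force: 0.0
```

Request:
apply_moves(
  increments=[
    [0, 0.04, 0, 0, 0, 0],
    [0, 0.04, 0, 0, 0, 0],
    [0, 0.04, 0, 0, 0, 0],
    [0, 0.04, 0, 0, 0, 0],
  ],
)

```text
time: 27.57
ee_pos: [0.5724, 0.158, 0.3234]
eef_rot: [-0.436, -3.111, 0.001]
wrist_force: [0.1, -0.5, 1.0]
opening: 0.0596
gripper_force: 0.0
```

```bash
python3 - <<'E'
from h import *
s=snapshot("side")[:,:,::-1]; t=snapshot("top")[:,:,::-1]
st=manip.read_state();p=st["ee_pos"];print(st["time"],p.round(4),st["wrist_force"].round(1))
c=lambda i,u,v,r:cv2.resize(i[v-r:v+r,u-r:u+r],(400,400),interpolation=cv2.INTER_CUBIC)
cv2.imwrite("pics/v9.png",np.hstack([c(t,306,240,40),c(s,313,200,45)]))
E
```

```text
27.6667 [0.5725 0.1577 0.3236] [ 0.7 -0.4 -0.1]
```

View pics/v9.png

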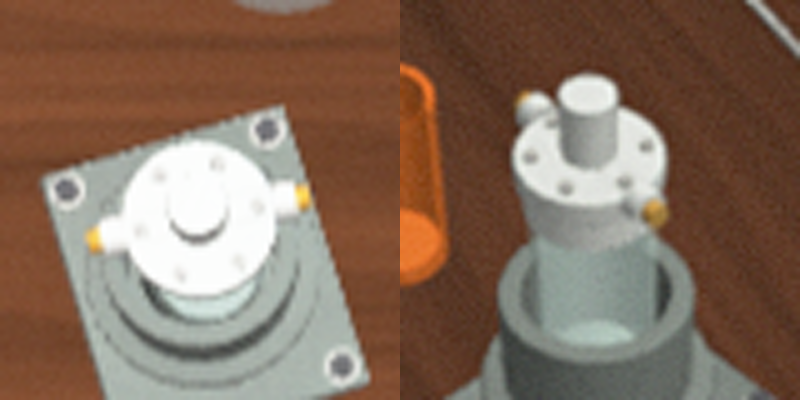

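The stack stands upright: the head disc is centred over the ring and bowl (side view about (313,195)), and the gripper is well clear.

```bash
python3 -c "
from rig import manip
print(manip.sign_off())"
```

```text
the job is handed in; nothing more can be done
None
```

The bowl, middle-sized spacer ring and filter head (boss up) are stacked in the stand, released without a pressing force above about 4 N showing at the wrist, and handed in at about 28 s; the last pictures show the stack upright and centred.

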